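# Load a brittle honing stone and latch its brace

## Task

Gently slide the brittle white honing stone along its dark steel holder, without lifting it, until it rests square against the black rubber backstop; it chips if it is pushed with more than about 15 N. Then swing the orange retaining brace round in front of the stone until it clicks into its end detent, and leave everything else on the bench where it is.

Things in the scene. Friction and masses are not known exactly. Their poses are not given: they have to be found in the camera images.
- holder: Fixed stone holder: dark steel plate 10 mm thick, x -100 to 110, y -115 to 175 mm. Origin on the bench (z = 0). x points to the backstop, y to the brace hinge, z up. Red wall at x 97 to 107 mm, its top 42 mm above the bench; low red cheeks at y = +/-(92 to 100) mm, x 55 to 100 mm, top 22 mm above the bench, leave the stone 17 mm of play each side.
- backstop (a joint): Black rubber backstop before the red wall, 130 mm wide, 12 to 29 mm above the bench; it yields on springs (500 N/m) up to 10 mm along holder +x. Value: travel pressed in (m); at 0 its face is at holder x = 70 mm, and a square stone just touching it has its centre at holder x = 45 mm.
- stone: White ceramic honing stone with a brown lower edge, a loose slab 50 mm (its x) by 150 mm (its y) by 22 mm high, about 0.4 kg, lying flat on the holder's plate with its long side roughly along the backstop. Origin: centre of its underside (10 mm above the bench). Brittle: at most 15 N from the robot or the brace.
- brace (a joint): Angle of the orange brace on its upright hinge (rad). 0: swung right out, pointing 144 degrees from holder x towards holder y; it turns counter-clockwise seen from above, past holder -x, to 2.20 (end stop, along holder -y, in front of the stone). It stays where left. A sprung ball resists from 1.80 to 2.03 (about 2 N at the knob), then snaps it to 2.20 and holds it there.
- brace_knob (a point): Centre of the black upright knob on the brace, 120 mm from the hinge axis: 16 mm diameter, 52 to 82 mm above the bench (this point 67 mm), on a 10 mm stem. The orange bar below is 12 mm wide, 20 to 34 mm above the bench, reaching 150 mm from the hinge, with a 45 mm tail behind it. Seated, its inner face is at holder x = 10 mm, 10 mm clear of a stone that is home.
- brace_hinge (a point): Point on the hinge axis of the brace at knob height (67 mm above the bench); holder x 4 mm, y 112 mm. Does not move with the brace.
- bin: Bystander: open orange plastic bin, 85 mm square, 95 mm high; origin centre of underside.
- coarse_stone: Bystander: dark blue-grey stone lying on the bench beside the holder, 150 x 50 x 25 mm (its x, y, z); origin centre of underside. Not the stone to load.
- gauge: Bystander: black digital angle gauge, 30 x 60 x 60 mm; origin centre of underside.
- bottle: Bystander: small white bottle, 44 mm in diameter, 100 mm high; origin centre of underside.
- marker: Bystander: black marker pen, 130 x 14 x 14 mm, lying along its x; origin centre of underside.
- wrench: Bystander: steel wrench lying along its x; origin on the bench below its middle.
Mind the look-alikes: they are no part of the job. Of the things shaped like the stone, the white one is meant.

How it is judged:
On the way, in this order (a step that is already met when the one before it is completed fails the run):
1. the stone lies square against the backstop before the brace is swung in (x of stone in the frame of holder above 0.04 m and angle between the x axis of stone and the x axis of holder, either way round below 0.08 rad and angle between stone's own z axis and vertical below 0.05 rad and z of stone in the frame of holder below 0.013 m and value of joint brace below 1.6 rad), for 0.2 s.
2. the brace is swung in and seated in its detent (value of joint brace above 2.14 rad), for 0.2 s.
At the end, for the whole second after the job is handed in: The stone lies flat on the holder's plate, its far face within 5 mm of the backstop's rest position (or pressing it in), square to it within 0.08 rad, at rest; the brace is seated in its detent in front of it (joint above 2.14 rad) (x of stone in the frame of holder above 0.04 m and angle between the x axis of stone and the x axis of holder, either way round below 0.08 rad and angle between stone's own z axis and vertical below 0.05 rad and z of stone in the frame of holder below 0.013 m and value of joint brace above 2.14 rad and linear speed of stone below 0.01 m/s); the robot touches nothing.
It fails at once if the stone is pushed, pressed or squeezed by the robot, or by the brace, with more than 15 N (contact force between stone and the fingers above 15 N or contact force between stone and the arm above 15 N or contact force between stone and brace above 15 N).
It fails at once if the stone is lifted or tipped (z of stone in the frame of holder above 0.02 m or angle between stone's own z axis and vertical above 0.15 rad).
It fails at once if another thing on the bench is moved by more than 20 mm (distance of any of bin, coarse_stone, gauge, bottle, marker, wrench from where it was at the start of the episode above 0.02 m).
It also fails if it takes over 72 s, if anything falls off the work surface, if the arm or the gripper's body presses on something with over 40 N, if the wrist force passes 120 N, or if a joint passes its speed limit or range.

## Robot

A 6-joint arm with a two-finger parallel gripper is mounted at the origin on the work surface. World frame = base frame: x ahead of the robot, y to its left, z up, the work surface at z = 0. Lengths are in m, angles in rad, forces in N, time in s.
With the tool pointing down it reaches from about 0.35 to 0.85 m from the base axis. Payload 8.1 kg.
Tool frame: the origin (TCP) lies on the centre line of the jaws, within the pads' length; the fingertips stand robot.tips_ahead ahead of it and the grasp point (between the pads) lies 6 mm ahead of it (robot.tips_ahead is the distance from the TCP to the fingertips, in m); z points along the fingers, y is the line along which they close (so a half turn about z gives the same grasp; the last joint's range is limited). The gripper opens to 93 mm and grips with 3 to 60 N. Pads are 15 mm wide; open, the fingers measure 128 mm over their backs; the gripper's body (75 mm by 188 mm) begins 65 mm behind the grasp point.
Start: joints at [-1.356, 0.13, 1.488, -0, 1.523, -0.085], TCP at [0.177, -0.573, 0.204] pointing down, gripper open.
Joint ranges: [-2.96, 2.96], [-0.89, 2.26], [0.02, 2.5], [-1.34, 4.48], [0, 2.73], [-2.66, 2.66]. Speed limits (rad/s): [2.39, 2.39, 2.79, 3.14, 3.14, 3.14].

## Interface

Orientations are given as a rotation vector (axis times angle).
In Python, from plant import robot gives the robot as it stands.
- The arm moves only by the tool apply_moves, never from a script. Its arguments are lists of equal length, an entry for each row: "delta_pos": the shift along the tool's x, y, z in cm, a list of three; "twist": the turn about the tool's z in rad. A call has 1 to 8 rows; each row shifts and turns the commanded pose from where the row before left it, along the tool's axes as they then stand; what a row does not reach is not made up. A row lasts 1/8 s, in which the tool goes at most 62.5 mm and 10.7 degrees, less where a joint would pass 70% of its speed; a pose out of reach is approached as far as the arm can. A call with a gripper value outside its range is refused whole. "gripper" is the finger opening in cm, from 0 to 9.3, set as the call begins (left out, the last holds). The fingers move at their own pace and stop on an object; "squeeze" is the grip in N (left out, the last holds). Time passes only in rows, so rows that do not move let the fingers close. It gives the time, the measured TCP pose, the force, the opening and the grip force at its end, in the units of the state.
- robot.read_state(): the state, without advancing time (a new reading comes with each control period).
- robot.read_camera(name): name is "side" or "top" or "wrist"; returns a dict with "frame" (400x640x3 uint8, red, green, blue), "vertical_fov" (degrees; the focal length in pixels is half the picture's height over the tangent of half this angle, whatever the lens; pixels are square), "cx", "cy" (the principal point, pixels), "R" (3x3) and "t" (3): a world point X has camera coordinates R X + t. Camera axes: x right, y down, z forward; pixel columns grow to the right and rows downward; lengths in m; the calibration is good to about 2 mm. A picture is of the moment at which its call begins. There is no depth.
- robot.close_job(): hands the job in; it is judged then, once.
The state is a dict: "t": time; "q": joint angles; "dq": joint speeds; "joint_torque": joint torques, N m; "tool_pos": TCP position; "orientation": TCP orientation; "force": force on the tool from outside, world axes, zero at the start; "wrist_torque": the same for the moment, N m; "opening": finger opening in m; "gripper_force": force on a finger pad.
Only numpy, scipy, OpenCV 4.12 (cv2) and the standard library are available. Lean on these libraries where they do the work, as an engineer would, in place of code of your own. Each camera call takes 0.05 s, during which the arm holds its last target. There are 200 camera calls.

## Working session

There is one attempt and no reset: what is moved stays moved. The work goes in short steps, Python scripts to look and compute and a tool call to move; the robot and the scene stay as the last step left them, time stands still between calls to the robot, and variables do not carry over. Pictures are saved under pics/ and viewed, at most 10 in all, crops included, and the job is handed in when it is done.

Besides the shell and the picture viewer there is one more tool, called after "Call:" as name(argument=value, ...), one argument or row to a line, values as JSON. apply_moves: Moves the arm, as the interface text tells. Its arguments: {"type":"object","properties":{"delta_pos":{"type":"array"},"twist":{"type":"array"},"gripper":{"type":"number"},"squeeze":{"type":"number"}},"required":["delta_pos","twist"]}

```bash
ls; mkdir -p pics
python3 - <<'E'
from plant import robot
import cv2,numpy as np
print(robot.tips_ahead, robot.read_state())
for n in ("top","side"):
    c=robot.read_camera(n); cv2.imwrite(f"pics/{n}0.png",c["frame"][:,:,::-1])
    print(n,c["vertical_fov"],c["cx"],c["cy"],c["R"],c["t"])
E
```

```text
pics
0.025 {'t': 0.0, 'q': array([-1.35638348e+00,  1.31152025e-01,  1.48927370e+00,  1.79603488e-05,
        1.52301743e+00, -8.54104552e-02]), 'dq': array([ 0.00139093, -0.00277253, -0.00129098, -0.00044848,  0.00118069,
       -0.00015536]), 'joint_torque': array([-7.39709558e-04, -5.59855521e+01, -4.91754913e+01,  7.66200596e-02,
        3.55274440e-02, -1.28781203e-04]), 'tool_pos': array([ 0.17710435, -0.57263591,  0.20289601]), 'orientation': array([-3.10453054e+00, -4.68921960e-01,  1.59145618e-04]), 'force': array([-0.97889374,  0.13742358,  0.25737389]), 'wrist_torque': array([-0.02149819,  0.02918118, -0.04165016]), 'gripper_force': 0.0, 'opening': 0.09256013977621903}
top 55.70372899312677 317.5968265692663 195.09352640593394 [[-0.01791029 -0.99979209 -0.00974679]
 [-0.99835298  0.0184142  -0.05433459]
 [ 0.05450278  0.00875759 -0.99847521]] [0.06606915 0.56592357 0.88509742]
side 56.66462209221743 321.8246515927253 202.50699221944572 [[-0.92113021 -0.38923851  0.00353763]
 [-0.24873815  0.58159783 -0.77451487]
 [ 0.29941354 -0.71430899 -0.6325458 ]] [0.54160919 0.14406427 0.91475133]
```

View pics/top0.png

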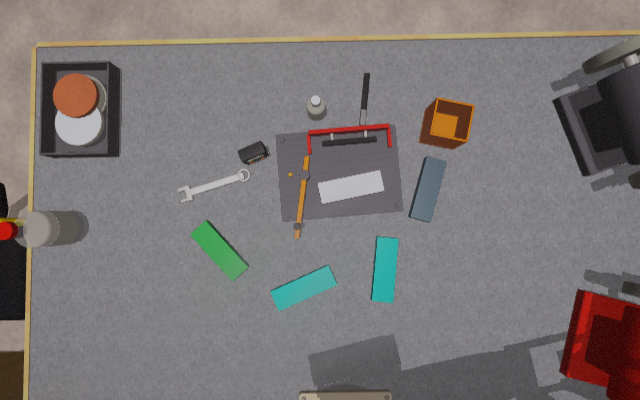

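View pics/side0.png

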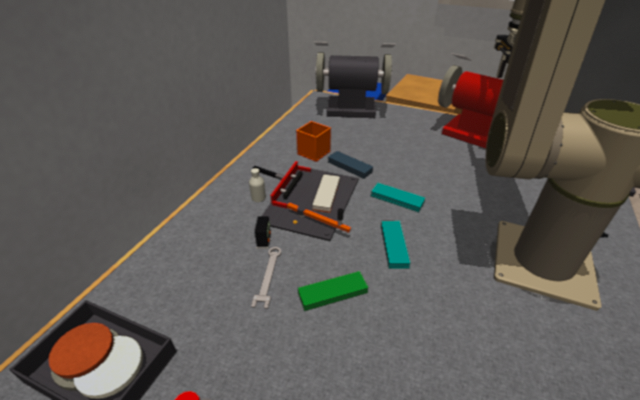

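The top view shows the white stone at (351,187), the plate corners near (277,135), (397,125), (402,209) and (284,220), and the brace from (307,155) to (297,237) with its knob at about (298,227). The side view agrees. Next I measure these.

```bash
cat > h.py <<'E'
import numpy as np, cv2
from plant import robot
def ray(c,uv,z):
    f=200/np.tan(np.radians(c["vertical_fov"])/2); uv=np.atleast_2d(np.array(uv,float))
    d=np.c_[(uv[:,0]-c["cx"])/f,(uv[:,1]-c["cy"])/f,np.ones(len(uv))]@c["R"]
    o=-c["R"].T@c["t"]; return (o+d*((z-o[2])/d[:,2])[:,None])
def proj(c,X):
    f=200/np.tan(np.radians(c["vertical_fov"])/2); p=np.atleast_2d(X)@c["R"].T+c["t"]
    return p[:,:2]/p[:,2:]*f+[c["cx"],c["cy"]]
def blob(m,roi=None):
    m=m.astype(np.uint8)
    if roi: k=np.zeros_like(m);x0,y0,x1,y1=roi;k[y0:y1,x0:x1]=1;m=m*k
    cs,_=cv2.findContours(m,cv2.RETR_EXTERNAL,cv2.CHAIN_APPROX_NONE)
    return max(cs,key=cv2.contourArea)
def rect(c,cn,z):  # min area rect in world mm
    P=ray(c,cn[:,0],z)[:,:2]*1000; return cv2.minAreaRect(P.astype(np.float32))
E
python3 - <<'E'
from h import *
c=robot.read_camera("top"); im=c["frame"].astype(int); hsv=cv2.cvtColor(c["frame"],cv2.COLOR_RGB2HSV)
st=blob(im.min(2)>150,(300,150,400,215)); print("stone",rect(c,st,.032))
org=(hsv[...,1]>150)&(hsv[...,2]>110)&(hsv[...,0]>8)&(hsv[...,0]<25)
br=blob(org,(275,140,330,250)); print("brace",rect(c,br,.034))
red=(hsv[...,1]>150)&(hsv[...,2]>90)&((hsv[...,0]<5)|(hsv[...,0]>174))
rd=blob(red,(295,110,410,165)); print("red",rect(c,rd,.042),cv2.boundingRect(rd))
print(hsv[200,300],hsv[200,260],hsv[160,380])
for uv in((277,135),(397,125),(402,209),(284,220)): print(ray(c,uv,.01)*1000)
pl=(hsv[...,2]<105); 
for n in("top","wrist"):pass
x=cv2.resize(c["frame"][100:250,230:430],None,fx=4,fy=4,interpolation=cv2.INTER_CUBIC)
cv2.imwrite("pics/crop1.png",x[:,:,::-1])
E
```

```text
stone ((584.9905395507812, -21.592994689941406), (50.29132080078125, 149.37869262695312), 10.847506523132324)
brace ((554.2838745117188, 94.62945556640625), (11.593875885009766, 97.14883422851562), 82.00479125976562)
red ((697.2607421875, -18.78289031982422), (54.40592956542969, 194.90530395507812), 3.8570470809936523) (307, 124, 85, 30)
[ 18 183 189] [140   6 135] [145  15 103]
[[714.67814951 151.38447363  10.        ]]
[[ 733.26468497 -138.90200728   10.        ]]
[[ 530.41844127 -144.86528728   10.        ]]
[[509.25394596 137.1266797   10.        ]]
```

View pics/crop1.png

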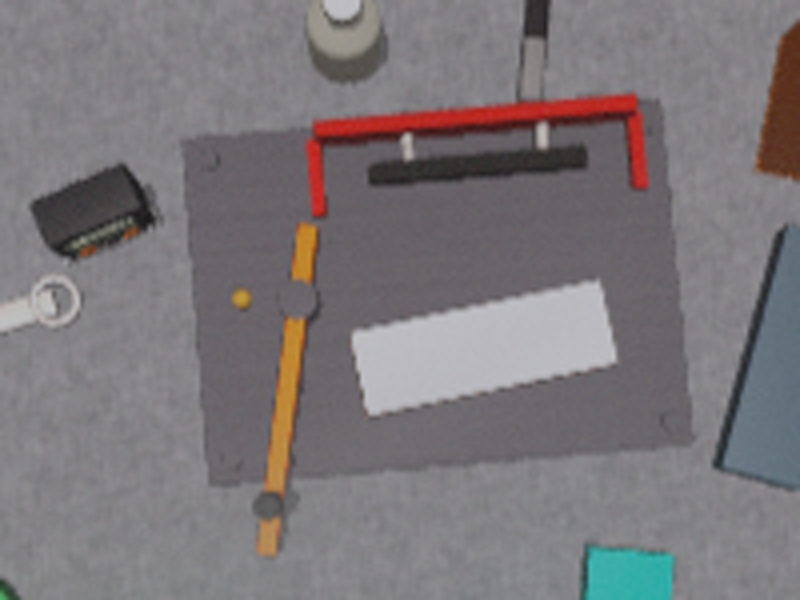

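The crop shows the plate corners at (183,140), (660,98), (692,443) and (210,487), the hinge cap at (298,300) and the knob at (268,505). The stone is turned about 7° relative to the holder. I fit the holder pose from the corners.

Run:
```python
from h import *
c=robot.read_camera("top")
k=lambda L:(np.array(L)+.5)/4-.5+[230,100]
W=ray(c,k([(183,140),(660,98),(692,443),(210,487)]),.01)[:,:2]*1000
H=np.array([(110,175),(110,-115),(-100,-115),(-100,175)],float)
Hc=H-H.mean(0);Wc=W-W.mean(0)
a=np.arctan2((Hc[:,0]*Wc[:,1]-Hc[:,1]*Wc[:,0]).sum(),(Hc*Wc).sum())
R=lambda a:np.array([[np.cos(a),-np.sin(a)],[np.sin(a),np.cos(a)]])
o=W.mean(0)-R(a)@H.mean(0); print("holder",a,o,"res",W-(H@R(a).T+o))
inv=lambda p:(np.array(p)-o)@R(a)
red=k([(317,137),(634,112)]) # wall mid
print("wall mid holder",inv(ray(c,red,.042)[:,:2]*1000))
print("stone holder",inv([584.99,-21.59]),"ang",np.radians(10.85)-a)
print("hinge",ray(c,k((298,300)),.06)[0]*1000, inv(ray(c,k((298,300)),.06)[0,:2]*1000))
kn=ray(c,k((268,505)),.082)[0,:2]*1000; print("knob",kn,inv(kn))
hg=R(a)@[4,112]+o; print("hinge w",hg, "dist",np.linalg.norm(kn-hg),"ang",np.arctan2(*(inv(kn)-[4,112])[::-1])%(2*np.pi)-np.radians(144))
np.save("holder.npy",[a,*o])
```

```text
holder 0.06838465816186087 [618.1524927  -25.90599812] res [[-0.26430261 -0.89408926]
 [-0.23595066 -0.12127563]
 [ 0.87139533  1.2164248 ]
 [-0.37114206 -0.20105991]]
wall mid holder [[ 97.29881105  92.78705058]
 [ 95.64950821 -92.34169674]]
stone holder [-32.79006328   6.57194884] ang 0.12098356567952387
hinge [611.70607126  85.12984225  60.        ] [  1.15587711 111.21680694]
knob [496.57708383 102.45107609] [-112.52043343  136.36447706]
hinge w [614.49002987  86.10554756] dist 119.0404937346438 ang 0.4221880312144153
```

Call:
apply_moves(
  delta_pos=[
    [0, 0, 0],
    [0, 0, 0],
    [3, -4, 0],
    [3, -4, 0],
    [3, -4, 0],
    [3, -4, 0],
    [3, -4, 0],
    [3, -4, 0],
  ],
  twist=[0.115, 0.115, 0, 0, 0, 0, 0, 0],
  gripper=9.3,
)

```text
t: 1.2
tool_pos: [0.3406, -0.3198, 0.2039]
orientation: [3.14, 0.109, 0.0]
force: [0.3, 0.4, -0.4]
opening: 0.093
gripper_force: 0.0
```

Call:
apply_moves(
  delta_pos=[
    [3, -4, 0],
    [3, -4, 0],
    [3, -4, 0],
    [3, -4, 0],
    [4, -4, 0],
    [4.3, -4, 0],
    [0, -4.2, 0],
    [0, 0, 0],
  ],
  twist=[0, 0, 0, 0, 0, 0, 0, 0],
)

```text
t: 2.2
tool_pos: [0.5227, -0.0231, 0.2034]
orientation: [-3.139, -0.116, 0.002]
force: [-0.1, -0.3, -0.4]
opening: 0.093
gripper_force: 0.0
```

Run:
```python
from h import *
s=robot.read_state(); print(s["t"],s["tool_pos"],s["orientation"],s["force"])
c=robot.read_camera("wrist"); cv2.imwrite("pics/w1.png",c["frame"][:,:,::-1]); print(-c["R"].T@c["t"],c["vertical_fov"])
```

```text
2.2 [ 0.52270565 -0.02308645  0.20336478] [-3.13861723e+00 -1.15870549e-01  1.85807992e-03] [-0.100074   -0.28527273 -0.44487506]
[ 0.59632417 -0.01781819  0.38408225] 68.4305286105217
```

View pics/w1.png

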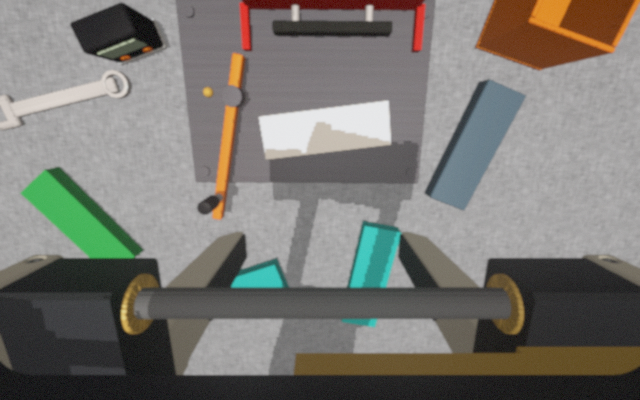

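The wrist view shows the plate's near corners at (195,182) and (415,183), the backstop's front edge from about (275,35) to (391,33), the knob top near (210,203) and the stone at (260–391, 100–158). I refine with these.

Run:
```python
from h import *
c=robot.read_camera("wrist"); a,ox,oy=np.load("holder.npy"); o=np.array([ox,oy])
R=np.array([[np.cos(a),-np.sin(a)],[np.sin(a),np.cos(a)]]); inv=lambda p:(np.array(p)-o)@R
def sh(n,uv,z): w=ray(c,uv,z)[:,:2]*1000; print(n,w.round(1).tolist(),"holder",inv(w).round(1).tolist())
sh("plate near corners (-100,175/-115)",[(195,182),(415,183)],.01)
sh("plate left/right edge top",[(178,0),(436,0)],.01)
sh("hinge cap",(232,96),.06)
sh("knob top",(210,202),.082)
im=c["frame"].astype(int); g=im.max(2)
for u in (290,333,380):
    print(u,[(v,int(g[v,u])) for v in range(18,42)])
hs=cv2.cvtColor(c["frame"],cv2.COLOR_RGB2HSV)
x=cv2.resize(c["frame"][0:225,170:450],None,fx=2.6,fy=2.6,interpolation=cv2.INTER_CUBIC); cv2.imwrite("pics/w2.png",x[:,:,::-1])
```

```text
plate near corners (-100,175/-115) [[506.8, 139.4], [526.1, -145.5]] holder [[-99.8, 172.5], [-100.0, -113.0]]
plate left/right edge top [[712.5, 149.4], [733.2, -136.2]] holder [[106.1, 168.4], [107.3, -117.9]]
hinge cap [[613.3, 75.9]] holder [[2.1, 101.9]]
knob top [[503.2, 93.8]] holder [[-106.5, 127.3]]
290 [(18, 165), (19, 155), (20, 128), (21, 88), (22, 61), (23, 56), (24, 59), (25, 56), (26, 60), (27, 60), (28, 57), (29, 55), (30, 53), (31, 43), (32, 40), (33, 33), (34, 34), (35, 48), (36, 72), (37, 97), (38, 116), (39, 123), (40, 127), (41, 121)]
333 [(18, 119), (19, 116), (20, 105), (21, 80), (22, 63), (23, 59), (24, 59), (25, 55), (26, 58), (27, 55), (28, 54), (29, 62), (30, 56), (31, 53), (32, 46), (33, 33), (34, 31), (35, 52), (36, 81), (37, 113), (38, 124), (39, 125), (40, 127), (41, 123)]
380 [(18, 124), (19, 120), (20, 110), (21, 84), (22, 66), (23, 61), (24, 57), (25, 56), (26, 56), (27, 59), (28, 61), (29, 60), (30, 57), (31, 51), (32, 46), (33, 41), (34, 36), (35, 46), (36, 82), (37, 111), (38, 122), (39, 126), (40, 125), (41, 124)]
```

View pics/w2.png

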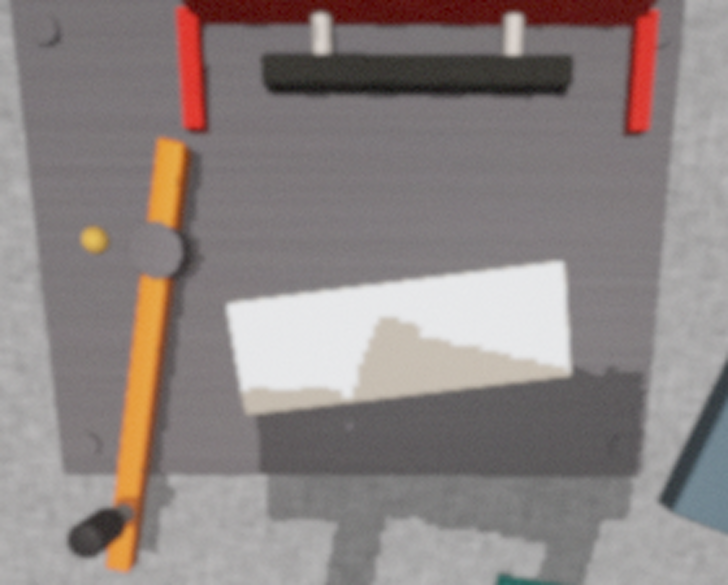

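Run:
```python
from h import *
c=robot.read_camera("wrist"); t=robot.read_camera("top"); a,ox,oy=np.load("holder.npy"); o=np.array([ox,oy])
R=np.array([[np.cos(a),-np.sin(a)],[np.sin(a),np.cos(a)]]); inv=lambda p:(np.array(p)-o)@R
k=lambda p:(np.array(p)+.5)/2.6-.5+[170,0]
def sh(n,uv,z,c=c): w=ray(c,uv,z)[:,:2]*1000; print(n,w.round(1).tolist(),"holder",inv(w).round(1).tolist())
sh("backstop top front",[k((265,84)),k((568,83))],.029)
sh("backstop bot front",[k((272,94)),k((564,94))],.012)
sh("cap",[k((157,249))],.038)
sh("knob top",[k((86,539))],.082)
sh("knob base",[k((124,511))],.034)
k4=lambda p:(np.array(p)+.5)/4-.5+[230,100]
sh("top:cap",[k4((298,300))],.038,t); sh("top:bs front bottom",[k4((372,185)),k4((586,166))],.012,t)
sh("top:tail/end",[k4((308,224)),k4((267,555))],.034,t)
sh("tail/end",[k((172,138)),k((119,569))],.034)
sh("stone corners",[k(p) for p in((226,303),(565,261),(571,376),(246,414))],.032)
# hinge by triangulating knob between views
```

```text
backstop top front [[683.8, 40.4], [693.1, -85.4]] holder [[70.0, 61.6], [70.7, -64.4]]
backstop bot front [[684.2, 40.1], [693.3, -87.3]] holder [[70.5, 61.3], [70.8, -66.4]]
cap [[615.1, 83.3]] holder [[4.4, 109.1]]
knob top [[497.3, 100.7]] holder [[-111.9, 134.6]]
knob base [[496.8, 101.5]] holder [[-112.4, 135.4]]
top:cap [[614.1, 86.1]] holder [[3.6, 112.0]]
top:bs front bottom [[685.6, 41.6], [694.6, -87.3]] holder [[71.9, 62.7], [72.1, -66.4]]
top:tail/end [[659.2, 79.7], [466.5, 106.6]] holder [[48.2, 102.5], [-142.3, 142.6]]
tail/end [[659.6, 77.7], [467.5, 104.6]] holder [[48.4, 100.5], [-141.3, 140.5]]
stone corners [[594.9, 54.9], [623.1, -92.6], [574.2, -101.7], [546.5, 45.1]] holder [[-17.6, 82.2], [0.4, -66.9], [-49.1, -72.7], [-66.7, 75.8]]
```

Call:
apply_moves(
  delta_pos=[
    [0, 0.4, 4],
    [0, 0, 4],
    [0, 0, 4],
    [0, 0, 3],
    [0, 0, 1.2],
    [0, 0, 0],
    [0.7, 0, 0],
    [0.6, 0, 0],
  ],
  twist=[0, 0, 0, 0, 0, 0, 0, 0],
)

```text
t: 3.4
tool_pos: [0.538, -0.0291, 0.0437]
orientation: [3.139, 0.109, 0.005]
force: [-0.2, -0.6, -0.0]
opening: 0.0932
gripper_force: 0.0
```

Call:
apply_moves(
  delta_pos=[
    [0.25, 0, 0],
    [0.25, 0, 0],
    [0.25, 0, 0],
    [0.25, 0, 0],
    [0.25, 0, 0],
    [0.25, 0, 0],
    [0.25, 0, 0],
    [0.25, 0, 0],
  ],
  twist=[0, 0, 0, 0, 0, 0, 0, 0],
)

```text
t: 4.4
tool_pos: [0.5562, -0.0275, 0.0419]
orientation: [-3.14, -0.11, 0.0]
force: [-0.3, 0.7, -1.2]
opening: 0.0929
gripper_force: 0.0
```

Call:
apply_moves(
  delta_pos=[
    [0.25, 0, 0],
    [0.25, 0, 0],
    [0.25, 0, 0],
    [0.25, 0, 0],
    [0.25, 0, 0],
    [0.25, 0, 0],
    [0.25, 0, 0],
    [0.25, 0, 0],
  ],
  twist=[0, 0, 0, 0, 0, 0, 0, 0],
)

```text
t: 5.4
tool_pos: [0.5762, -0.0261, 0.0419]
orientation: [3.14, 0.11, -0.0]
force: [0.4, -0.2, 0.3]
opening: 0.0927
gripper_force: 0.0
```

Run:
```python
from h import *
s=robot.read_state(); print(s["t"],s["tool_pos"],s["orientation"],s["force"])
c=robot.read_camera("wrist"); cv2.imwrite("pics/w3.png",c["frame"][:,:,::-1])
```

```text
5.4 [ 0.5761826  -0.02609309  0.04192186] [ 3.13967946e+00  1.09623278e-01 -5.42323518e-05] [ 0.41713119 -0.2081947   0.31009043]
```

View pics/w3.png

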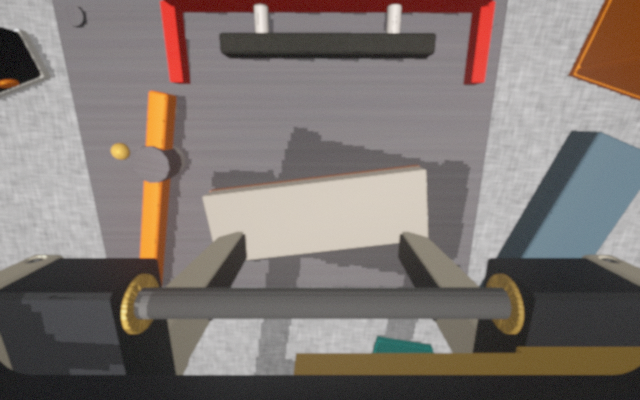

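The stone still appears tilted about 6.6° at (205–428, 168–260). I measure whether it has moved.

```bash
cat >> h.py <<'E'
a,ox,oy=np.load("holder.npy"); o=np.array([ox,oy])
R2=np.array([[np.cos(a),-np.sin(a)],[np.sin(a),np.cos(a)]]); inv=lambda p:(np.array(p)-o)@R2
E
python3 - <<'E'
from h import *
c=robot.read_camera("wrist")
w=ray(c,[(204,197),(425,170),(428,240)],.032)[:,:2]*1000; print(inv(w).round(1).tolist())
t=robot.read_camera("top"); s=robot.read_state()
print("tcp",inv(s["tool_pos"][:2]*1000)); print(proj(t,[*s["tool_pos"]]))
E
```

```text
[[-17.9, 81.8], [0.6, -64.6], [-48.7, -71.3]]
tcp [-41.9420128    2.70619956]
[[352.83560759 189.89543024]]
```

Run:
```python
from h import *
from scipy.spatial.transform import Rotation as Ro
s=robot.read_state();R=Ro.from_rotvec(s["orientation"]).as_matrix()
c=robot.read_camera("wrist"); d=robot.read_camera("side")
P=np.array([s["tool_pos"]+R@p for p in [(0,0,0),(0,.055,.025),(0,-.055,.025),(.0075,.0465,.025),(.0075,-.0465,.025),(0,.046,-.02)]])
print(R.round(3),P.round(3)); print(proj(c,P).round(0).tolist()); print(proj(d,P).round(0).tolist())
x=cv2.resize(d["frame"][120:260,230:400],None,fx=4,fy=4,interpolation=cv2.INTER_CUBIC); cv2.imwrite("pics/s3.png",x[:,:,::-1])
```

```text
[[ 0.998  0.07  -0.   ]
 [ 0.07  -0.998 -0.   ]
 [-0.     0.    -1.   ]] [[ 0.576 -0.026  0.042]
 [ 0.58  -0.081  0.017]
 [ 0.572  0.029  0.017]
 [ 0.587 -0.072  0.017]
 [ 0.58   0.021  0.017]
 [ 0.579 -0.072  0.062]]
[[322.0, 236.0], [396.0, 223.0], [248.0, 223.0], [385.0, 213.0], [259.0, 213.0], [400.0, 249.0]]
[[329.0, 186.0], [335.0, 183.0], [323.0, 204.0], [331.0, 184.0], [321.0, 202.0], [334.0, 172.0]]
```

View pics/s3.png

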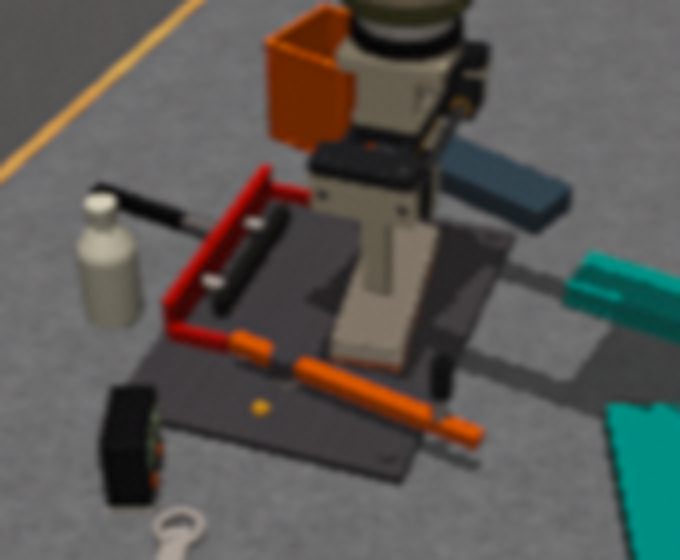

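The side crop shows the fingertip ending near crop (378,293), above the stone's top. The wrist view agrees: the 93 mm tip gap spans 155 px, which puts the tips at about z 0.05–0.06, so the tips sit higher than `tips_ahead` implies. I back off and find the true tip height by touching the plate away from the stone.

Call:
apply_moves(
  delta_pos=[
    [0, 0, -1],
    [-2, 0, 0],
    [-2, 0, 0],
    [-1, 0, 0],
    [0, 0, 0.5],
    [0, 0, 0.5],
    [0, 0, 0],
    [0, 0, 0],
  ],
  twist=[0, 0, 0, 0, 0, 0, 0, 0],
)

```text
t: 6.65
tool_pos: [0.5263, -0.0295, 0.0418]
orientation: [-3.14, -0.11, 0.0]
force: [0.7, -0.2, 0.4]
opening: 0.0929
gripper_force: 0.0
```

Run:
```python
from h import *
s=robot.read_state(); print(s["t"],s["tool_pos"],inv(s["tool_pos"][:2]*1000),s["force"])
from scipy.spatial.transform import Rotation as Ro
R=Ro.from_rotvec(s["orientation"]).as_matrix()
c=robot.read_camera("wrist"); d=robot.read_camera("side"); t=robot.read_camera("top")
for L in (-.02,0,.025):
    P=np.array([s["tool_pos"]+R@p for p in [(0,-.055,L),(0,.055,L)]]); print(L,proj(c,P).round().tolist(),proj(d,P).round().tolist())
x=np.hstack([cv2.resize(d["frame"][140:240,260:380],None,fx=4,fy=4),cv2.resize(c["frame"][200:360,160:320],(320,400))[:400]])
cv2.imwrite("pics/s4.png",x[:,:,::-1])
w=ray(c,[(0,0)],.03)
```

```text
6.65 [ 0.52633    -0.02952421  0.04176893] [-91.85511491   2.66460073] [ 0.66530546 -0.23502418  0.40799738]
-0.02 [[229.0, 249.0], [415.0, 249.0]] [[340.0, 196.0], [351.0, 174.0]]
0 [[239.0, 236.0], [405.0, 236.0]] [[340.0, 201.0], [351.0, 179.0]]
0.025 [[248.0, 223.0], [396.0, 223.0]] [[340.0, 208.0], [350.0, 186.0]]
```

View pics/s4.png

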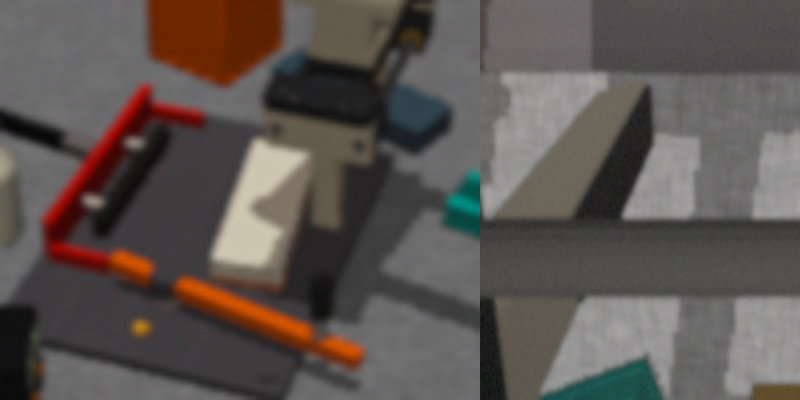

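The side view has the tip at pixel (342,197) and the wrist view has the inner tip corner at (246,234). Both put the tips about 13–20 mm above the reported TCP. I probe down slowly.

Call:
apply_moves(
  delta_pos=[
    [0, 0, 0.15],
    [0, 0, 0.15],
    [0, 0, 0.15],
    [0, 0, 0.15],
    [0, 0, 0.15],
    [0, 0, 0.15],
    [0, 0, 0.1],
    [0, 0, 0],
  ],
  twist=[0, 0, 0, 0, 0, 0, 0, 0],
)

```text
t: 7.8
tool_pos: [0.5261, -0.0296, 0.0318]
orientation: [-3.14, -0.11, 0.0]
force: [-0.6, -0.0, 0.3]
opening: 0.0927
gripper_force: 0.0
```

The nominal tip is now below the plate surface with no contact, which confirms the offset. Continuing down.

Call:
apply_moves(
  delta_pos=[
    [0, 0, 0.3],
    [0, 0, 0.3],
    [0, 0, 0.3],
    [0, 0, 0.3],
    [0, 0, 0.3],
    [0, 0, 0.3],
    [0, 0, 0],
    [0, 0, 0],
  ],
  twist=[0, 0, 0, 0, 0, 0, 0, 0],
)

```text
t: 8.8
tool_pos: [0.5262, -0.0296, 0.014]
orientation: [3.14, 0.11, 0.0]
force: [0.9, -0.6, -0.2]
opening: 0.093
gripper_force: 0.0
```

Call:
apply_moves(
  delta_pos=[
    [0, 0, 0.1],
    [0, 0, 0.1],
    [0, 0, 0.1],
    [0, 0, 0.1],
    [0, 0, 0],
  ],
  twist=[0, 0, 0, 0, 0],
)

```text
t: 9.43
tool_pos: [0.526, -0.0296, 0.0098]
orientation: [-3.14, -0.11, 0.0]
force: [0.1, -1.2, 0.2]
opening: 0.0929
gripper_force: 0.0
```

Run:
```python
from h import *
s=robot.read_state(); p=s["tool_pos"];print(s["t"],p,s["force"])
d=robot.read_camera("side"); im=d["frame"].astype(int)
# finger column profile, and where tips at z would project
for z in (.01,.015,.02,.025,.03): print(z,proj(d,[[p[0]-.0038,p[1]+.055,z]]).round(1).tolist())
for v in range(190,218): print(v,im[v,336:346].tolist()[::3])
```

```text
9.425 [ 0.52603481 -0.02957503  0.00980162] [ 0.09900932 -1.18337665  0.22216472]
0.01 [[339.8, 210.0]]
0.015 [[339.9, 208.7]]
0.02 [[339.9, 207.3]]
0.025 [[340.0, 205.9]]
0.03 [[340.0, 204.6]]
190 [[72, 59, 51], [96, 88, 74], [99, 91, 76], [79, 73, 62]]
191 [[65, 55, 48], [95, 88, 74], [98, 91, 76], [66, 62, 53]]
192 [[60, 51, 45], [96, 88, 75], [100, 91, 77], [64, 60, 53]]
193 [[54, 46, 42], [97, 89, 75], [99, 91, 77], [63, 58, 51]]
194 [[49, 43, 41], [97, 89, 75], [99, 91, 76], [62, 57, 51]]
195 [[48, 43, 41], [95, 87, 74], [99, 91, 76], [62, 58, 51]]
196 [[45, 41, 40], [97, 89, 75], [100, 92, 78], [64, 59, 53]]
197 [[47, 42, 41], [96, 90, 75], [100, 92, 77], [64, 59, 51]]
198 [[48, 43, 42], [97, 89, 74], [98, 91, 76], [61, 57, 51]]
199 [[47, 43, 42], [97, 89, 75], [98, 90, 76], [57, 54, 47]]
200 [[45, 42, 41], [97, 89, 75], [96, 89, 74], [58, 55, 49]]
201 [[48, 44, 43], [97, 90, 75], [98, 90, 76], [57, 52, 47]]
202 [[47, 45, 43], [97, 89, 74], [98, 90, 74], [56, 52, 48]]
203 [[49, 46, 44], [98, 90, 75], [98, 91, 76], [54, 50, 46]]
204 [[45, 43, 42], [92, 85, 72], [97, 90, 74], [53, 49, 44]]
205 [[42, 39, 39], [73, 67, 58], [86, 79, 67], [52, 49, 45]]
206 [[40, 37, 39], [48, 44, 42], [62, 58, 52], [47, 44, 42]]
207 [[41, 38, 39], [37, 35, 36], [41, 39, 40], [44, 42, 42]]
208 [[40, 36, 39], [32, 29, 30], [35, 33, 34], [47, 47, 47]]
209 [[39, 36, 37], [26, 24, 25], [27, 25, 26], [52, 50, 52]]
210 [[38, 34, 36], [24, 23, 23], [24, 22, 22], [55, 54, 55]]
211 [[38, 36, 36], [21, 20, 21], [22, 21, 22], [58, 58, 58]]
212 [[38, 36, 36], [19, 17, 18], [24, 24, 23], [60, 60, 59]]
213 [[38, 34, 36], [17, 17, 16], [23, 22, 22], [62, 61, 61]]
214 [[38, 35, 36], [18, 17, 16], [24, 23, 22], [63, 63, 63]]
215 [[39, 36, 37], [18, 18, 17], [24, 24, 24], [66, 65, 66]]
216 [[45, 41, 43], [17, 16, 15], [24, 23, 23], [65, 64, 66]]
217 [[55, 51, 52], [17, 15, 16], [28, 27, 26], [65, 64, 64]]
```

The tips are at tool z + 16 mm, about z 0.026 now. I lower another 6 mm so the tips are at about 0.020, then push slowly.

Call:
apply_moves(
  delta_pos=[
    [0, 0, 0.2],
    [0, 0, 0.2],
    [0, 0, 0.2],
    [0.5, 0, 0],
    [0.4, 0, 0],
    [0.25, 0, 0],
    [0.25, 0, 0],
    [0.25, 0, 0],
  ],
  twist=[0, 0, 0, 0, 0, 0, 0, 0],
)

```text
t: 10.48
tool_pos: [0.5428, -0.0284, 0.0039]
orientation: [3.14, 0.11, -0.0]
force: [-0.1, 0.0, 0.8]
opening: 0.0928
gripper_force: 0.0
```

Call:
apply_moves(
  delta_pos=[
    [0.2, 0, 0],
    [0.2, 0, 0],
    [0.2, 0, 0],
    [0.2, 0, 0],
    [0.2, 0, 0],
    [0.2, 0, 0],
    [0.2, 0, 0],
    [0.2, 0, 0],
  ],
  twist=[0, 0, 0, 0, 0, 0, 0, 0],
)

```text
t: 11.48
tool_pos: [0.5585, -0.0275, 0.0038]
orientation: [3.14, 0.109, -0.001]
force: [-4.8, 0.3, 2.4]
opening: 0.0929
gripper_force: 2.3
```

Call:
apply_moves(
  delta_pos=[
    [0.2, 0, 0],
    [0.2, 0, 0],
    [0.2, 0, 0],
    [0.2, 0, 0],
    [0.2, 0, 0],
    [0.2, 0, 0],
    [0.2, 0, 0],
    [0.2, 0, 0],
  ],
  twist=[0, 0, 0, 0, 0, 0, 0, 0],
)

```text
t: 12.48
tool_pos: [0.5746, -0.0262, 0.0039]
orientation: [-3.14, -0.11, 0.0]
force: [-3.1, -0.5, -1.1]
opening: 0.0929
gripper_force: 1.2
```

```bash
cat >> h.py <<'E'
def stone():
    t=robot.read_camera("wrist"); im=t["frame"].astype(int)
    hs=cv2.cvtColor(t["frame"],cv2.COLOR_RGB2HSV)
    m=((hs[...,2]>165)&(hs[...,1]<60)).astype(np.uint8); m[235:]=0
    cn=blob(cv2.morphologyEx(m,cv2.MORPH_OPEN,np.ones((7,7))),(140,40,480,235))
    P=inv(ray(t,cn[:,0],.032)[:,:2]*1000); 
    top=P[(P[:,0]>P[:,0].max()-25)]
    # far edge: per 10 mm y-bin, max x
    ys=np.arange(P[:,1].min()+10,P[:,1].max()-10,5); xs=[P[abs(P[:,1]-y)<4,0].max() for y in ys]
    k=np.polyfit(ys,xs,1); print("far edge x@mid",np.polyval(k,ys.mean()).round(1),"slope",k[0].round(3),"y",P[:,1].min().round(),P[:,1].max().round())
    s=robot.read_state(); print("t",s["t"],"tcp",inv(s["tool_pos"][:2]*1000).round(1),s["tool_pos"][2].round(4),s["force"].round(1))
E
python3 -c "
from h import *
stone()"
```

```text
far edge x@mid 15.8 slope -0.002 y -72.0 78.0
t 12.525 tcp [-43.2   2.7] 0.004 [-1.8 -0.3 -1.6]
```

The stone is square and sliding at about 3 N, with its far face at x≈16 and 54 mm to go.

Call:
apply_moves(
  delta_pos=[
    [0.22, 0, 0],
    [0.25, 0, 0],
    [0.25, 0, 0],
    [0.25, 0, 0],
    [0.25, 0, 0],
    [0.25, 0, 0],
    [0.25, 0, 0],
    [0.25, 0, 0],
  ],
  twist=[0, 0, 0, 0, 0, 0, 0, 0],
)

```text
t: 13.52
tool_pos: [0.5944, -0.0248, 0.004]
orientation: [-3.14, -0.11, 0.0]
force: [-4.1, -0.6, 1.2]
opening: 0.0931
gripper_force: 2.0
```

Call:
apply_moves(
  delta_pos=[
    [0.25, 0, 0],
    [0.25, 0, 0],
    [0.25, 0, 0],
    [0.25, 0, 0],
    [0.25, 0, 0],
    [0.25, 0, 0],
    [0.25, 0, 0],
    [0.25, 0, 0],
  ],
  twist=[0, 0, 0, 0, 0, 0, 0, 0],
)

```text
t: 14.52
tool_pos: [0.6143, -0.0234, 0.004]
orientation: [3.14, 0.11, -0.0]
force: [-4.1, -0.4, 2.3]
opening: 0.093
gripper_force: 2.5
```

Call:
apply_moves(
  delta_pos=[
    [0.2, 0, 0],
    [0.2, 0, 0],
    [0.2, 0, 0],
    [0.2, 0, 0],
    [0.2, 0, 0],
    [0.1, 0, 0],
    [0.1, 0, 0],
    [0, 0, 0],
  ],
  twist=[0, 0, 0, 0, 0, 0, 0, 0],
)

```text
t: 15.52
tool_pos: [0.6263, -0.0226, 0.004]
orientation: [-3.14, -0.11, -0.0]
force: [-3.4, 0.3, 1.6]
opening: 0.0931
gripper_force: 2.0
```

```bash
python3 -c "
from h import *
stone()"
```

```text
far edge x@mid 67.8 slope -0.003 y -72.0 78.0
t 15.575 tcp [8.4 2.8] 0.004 [-4.  -0.2  2. ]
```

Call:
apply_moves(
  delta_pos=[
    [0.1, 0, 0],
    [0.1, 0, 0],
    [0.1, 0, 0],
    [0.1, 0, 0],
    [0, 0, 0],
  ],
  twist=[0, 0, 0, 0, 0],
)

```text
t: 16.2
tool_pos: [0.63, -0.0223, 0.004]
orientation: [-3.14, -0.11, 0.0]
force: [-5.2, -1.1, 3.0]
opening: 0.0929
gripper_force: 2.5
```

Call:
apply_moves(
  delta_pos=[
    [0.1, 0, 0],
    [0.1, 0, 0],
    [0, 0, 0],
  ],
  twist=[0, 0, 0],
)

```text
t: 16.58
tool_pos: [0.6317, -0.0222, 0.004]
orientation: [-3.14, -0.11, 0.001]
force: [-7.9, -1.4, 4.6]
opening: 0.0928
gripper_force: 3.5
```

```bash
python3 -c "
from h import *
stone()"
```

```text
far edge x@mid 72.9 slope -0.002 y -72.0 78.0
t 16.625 tcp [13.8  2.8] 0.004 [-8.  -0.5  5. ]
```

The push force rose from 4 to 8 N with the far face at 72.9 mm, so the stone is home and square. I back off gently, rise, and go over the knob.

Call:
apply_moves(
  delta_pos=[
    [-0.1, 0, 0],
    [-0.1, 0, 0],
    [-0.2, 0, 0],
    [-0.3, 0, 0],
    [-0.8, 0, 0],
    [-1.5, 0, 0],
    [0, 0, -4],
    [0, 0, -4],
  ],
  twist=[0, 0, 0, 0, 0, 0, 0, 0],
)

```text
t: 17.62
tool_pos: [0.6008, -0.0242, 0.0841]
orientation: [-3.139, -0.109, 0.003]
force: [1.2, -0.4, 0.8]
opening: 0.0933
gripper_force: 0.0
```

Call:
apply_moves(
  delta_pos=[
    [0, 0, -3],
    [-3, -4, 0],
    [-3, -4, 0],
    [-3, -4, 0],
    [-0.6, -1.3, 0],
    [0, 0, 0],
    [0, 0, 0],
    [0, 0, 0],
  ],
  twist=[0, 0, 0, 0, 0, 0.1, 0.1, 0],
  gripper=3.0,
)

```text
t: 18.62
tool_pos: [0.4974, 0.1013, 0.114]
orientation: [3.135, -0.204, 0.001]
force: [0.9, -0.1, -0.7]
opening: 0.03
gripper_force: 0.0
```

Run:
```python
from h import *
s=robot.read_state(); print(s["t"],s["q"].round(2),s["tool_pos"],inv(s["tool_pos"][:2]*1000),s["orientation"],s["opening"])
t=robot.read_camera("top"); im=t["frame"].astype(int)
m=im.min(2)>150; cn=blob(m,(290,110,400,215)); r=rect(t,cn,.032); print("stone",r,inv(r[0]),np.radians(r[2])-a)
c=robot.read_camera("wrist")
from scipy.spatial.transform import Rotation as Ro
R=Ro.from_rotvec(s["orientation"]).as_matrix()
P=np.array([s["tool_pos"]+R@p for p in [(0,-.015,-.016),(0,.015,-.016)]])
k=np.append(R2@[-112.5,135.5]+o,82)/1000; print("tips",proj(c,P).round(),"knob",proj(c,k).round())
y=np.hstack([cv2.resize(c["frame"][150:350,220:420],(400,400)),cv2.resize(t["frame"][100:250,250:400],(400,400))])
cv2.imwrite("pics/k1.png",y[:,:,::-1])
```

```text
18.625 [ 0.1  -0.06  1.85 -0.    1.35  1.8 ] [0.49740052 0.10131954 0.11396147] [-111.7762454   135.17931509] [ 3.13479387e+00 -2.03871800e-01  5.62714898e-04] 0.029991358871489748
stone ((665.8176879882812, -19.480690002441406), (50.35431671142578, 149.2047119140625), 3.8978941440582275) [47.99283661  3.15326198] -0.0003535714538386303
tips [[297. 246.]
 [347. 246.]] knob [[322. 221.]]
```

View pics/k1.png

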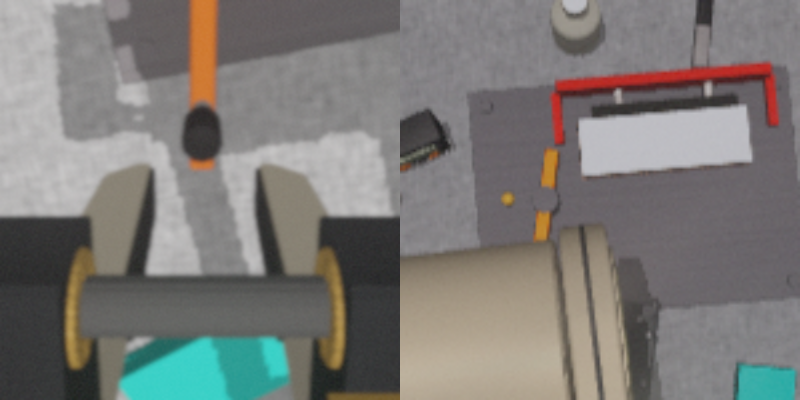

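The knob is centred between the open fingers (left panel, x≈200 of 150–255), and the stone sits square against the backstop. I descend around the knob and then follow the arc.

Call:
apply_moves(
  delta_pos=[
    [0.1, 0, 2.5],
    [0.1, 0, 2],
    [0, 0, 1.5],
    [0, 0, 1],
    [0, 0, 0],
  ],
  twist=[0, 0, 0, 0, 0],
)

```text
t: 19.35
tool_pos: [0.4986, 0.1014, 0.0433]
orientation: [3.135, -0.204, -0.002]
force: [0.2, -0.1, -0.1]
opening: 0.0303
gripper_force: 0.0
```

Call:
apply_moves(
  delta_pos=[
    [0.05, 1.06, 0],
    [0.05, 1.06, 0],
    [0.05, 1.06, 0],
    [0.05, 1.06, 0],
    [0.05, 1.06, 0],
    [0.05, 1.06, 0],
  ],
  twist=[-0.0885, -0.0885, -0.0885, -0.0885, -0.0885, -0.0885],
)

```text
t: 20.1
tool_pos: [0.5086, 0.0388, 0.045]
orientation: [3.077, 0.63, 0.002]
force: [0.7, 0.5, 0.3]
opening: 0.0301
gripper_force: 0.2
```

```bash
cat >> h.py <<'E'
def arc():
    s=robot.read_state(); p=inv(s["tool_pos"][:2]*1000)-[4,112]; w=s["orientation"]; 
    if w[0]<0: w=-w
    print("t",s["t"],"r",np.hypot(*p).round(1),"theta",(np.arctan2(p[1],p[0])%(2*np.pi)-np.radians(144)).round(3),"yaw off",(2*np.arctan2(w[1],w[0])-a-np.arctan2(p[1],p[0])-np.pi)%(2*np.pi),"z",s["tool_pos"][2].round(4),s["force"].round(1))
E
python3 -c "
from h import *
arc()"
```

```text
t 20.1 r 116.0 theta 0.98 yaw off 6.267408678564339 z 0.045 [0.7 0.5 0.3]
```

Call:
apply_moves(
  delta_pos=[
    [0, 1.05, 0],
    [0, 1.05, 0],
    [0.03, 1.05, 0],
    [0.04, 1.05, 0],
    [0.04, 1.05, 0],
    [0.04, 1.05, 0],
    [0.04, 1.05, 0],
    [0.04, 1.05, 0],
  ],
  twist=[-0.088, -0.088, -0.088, -0.088, -0.088, -0.088, -0.088, -0.088],
)

```text
t: 21.1
tool_pos: [0.5639, -0.022, 0.045]
orientation: [2.671, 1.652, 0.002]
force: [-0.3, 0.2, 0.6]
opening: 0.0298
gripper_force: 0.2
```

```bash
python3 -c "
from h import *
arc()"
```

```text
t 21.1 r 119.3 theta 1.693 yaw off 6.2581139517367035 z 0.045 [-0.3  0.2  0.6]
```

Next I drive through the detent, 0.5 rad more in smaller steps.

Call:
apply_moves(
  delta_pos=[
    [0.03, 0.8, 0],
    [0.03, 0.8, 0],
    [0.03, 0.8, 0],
    [0.03, 0.8, 0],
    [0.03, 0.8, 0],
    [0.03, 0.8, 0],
    [0.03, 0.8, 0],
    [0.02, 0.5, 0],
  ],
  twist=[-0.067, -0.067, -0.067, -0.067, -0.067, -0.067, -0.067, -0.04],
)

```text
t: 22.1
tool_pos: [0.623, -0.0341, 0.0449]
orientation: [2.17, 2.27, 0.001]
force: [0.4, -0.1, -0.4]
opening: 0.03
gripper_force: 0.2
```

Run:
```python
from h import *
arc()
c=robot.read_camera("wrist"); hsv=cv2.cvtColor(c["frame"],cv2.COLOR_RGB2HSV)
org=((hsv[...,1]>150)&(hsv[...,2]>110)&(hsv[...,0]>8)&(hsv[...,0]<25)).astype(np.uint8); org[230:]=0
cs,_=cv2.findContours(org,cv2.RETR_EXTERNAL,cv2.CHAIN_APPROX_NONE)
for q in cs:
    if cv2.contourArea(q)>100: r=cv2.minAreaRect(inv(ray(c,q[:,0],.034)[:,:2]*1000).astype(np.float32)); print(r)
```

```text
t 22.1 r 120.5 theta 2.201 yaw off 6.257984361827933 z 0.0449 [ 0.4 -0.1 -0.4]
((0.5419557094573975, 47.80634307861328), (106.77544403076172, 11.978837966918945), 86.69046783447266)
((5.166232109069824, 127.29792022705078), (7.535946846008301, 10.931821823120117), 88.66250610351562)
```

The bar measures about 2.14 rad. I nudge a little further toward the end stop.

Call:
apply_moves(
  delta_pos=[
    [0, 0.2, 0],
    [0, 0.2, 0],
    [0, 0.2, 0],
    [0, 0.1, 0],
    [0, 0, 0],
  ],
  twist=[0, 0, 0, 0, 0],
)

```text
t: 22.78
tool_pos: [0.629, -0.0337, 0.0439]
orientation: [-2.173, -2.269, 0.0]
force: [0.5, 0.1, 0.7]
opening: 0.0299
gripper_force: 0.0
```

Run:
```python
from h import *
arc()
c=robot.read_camera("wrist"); hsv=cv2.cvtColor(c["frame"],cv2.COLOR_RGB2HSV)
org=((hsv[...,1]>150)&(hsv[...,2]>110)&(hsv[...,0]>8)&(hsv[...,0]<25)).astype(np.uint8); org[230:]=0
q=blob(org); print(cv2.minAreaRect(inv(ray(c,q[:,0],.034)[:,:2]*1000).astype(np.float32)))
```

```text
t 22.775 r 120.7 theta 2.252 yaw off 6.205181676994897 z 0.0439 [0.5 0.1 0.7]
((3.8290014266967773, 47.556785583496094), (106.65059661865234, 11.94454288482666), 89.24665069580078)
```

The brace now measures about 2.19 rad with no contact force. I re-centre, rise clear, and verify.

Call:
apply_moves(
  delta_pos=[
    [0, -0.4, 0],
    [0, -0.2, 0],
    [0, 0, -2],
    [0, 0, -4],
    [0, 0, -5],
    [0, 0, -5],
    [-5, 0, 0],
    [0, 0, 0],
  ],
  twist=[0, 0, 0, 0, 0, 0, 0, 0],
)

```text
t: 23.82
tool_pos: [0.6259, -0.0869, 0.2068]
orientation: [2.174, 2.263, 0.002]
force: [0.0, 0.8, -0.2]
opening: 0.0298
gripper_force: 0.0
```

Run:
```python
from h import *
arc()
c=robot.read_camera("wrist"); hsv=cv2.cvtColor(c["frame"],cv2.COLOR_RGB2HSV)
org=((hsv[...,1]>150)&(hsv[...,2]>110)&(hsv[...,0]>8)&(hsv[...,0]<25)).astype(np.uint8); org[230:]=0
cs,_=cv2.findContours(org,cv2.RETR_EXTERNAL,cv2.CHAIN_APPROX_NONE)
for q in cs:
    if cv2.contourArea(q)>100: print(cv2.minAreaRect(inv(ray(c,q[:,0],.034)[:,:2]*1000).astype(np.float32)))
m=((hsv[...,2]>165)&(hsv[...,1]<60)).astype(np.uint8); m[230:]=0
cs,_=cv2.findContours(m,cv2.RETR_EXTERNAL,cv2.CHAIN_APPROX_NONE)
for q in cs:
    if cv2.contourArea(q)>500: print("st",cv2.minAreaRect(inv(ray(c,q[:,0],.032)[:,:2]*1000).astype(np.float32)))
d=robot.read_camera("side");t=robot.read_camera("top")
y=np.hstack([cv2.resize(c["frame"],None,fx=.625,fy=.625),cv2.resize(d["frame"][120:260,230:405],(312,250))]);cv2.imwrite("pics/f.png",y[:,:,::-1])
```

```text
t 23.825 r 173.4 theta 2.197 yaw off 6.257257611748006 z 0.2068 [ 0.   0.8 -0.2]
((3.0368847846984863, 49.64848327636719), (101.8628921508789, 11.905359268188477), 88.47892761230469)
st ((-273.99847412109375, -82.38192749023438), (65.29438781738281, 273.599609375), 88.34003448486328)
st ((-116.63455200195312, -60.4234619140625), (83.72097778320312, 59.500083923339844), 79.49803161621094)
st ((46.91157531738281, 3.3588790893554688), (150.63906860351562, 51.94735336303711), 89.85429382324219)
st ((178.93453979492188, 0.667327880859375), (257.564208984375, 254.2263946533203), 88.34003448486328)
st ((-222.57875061035156, 71.53684997558594), (137.74107360839844, 261.20635986328125), 88.41604614257812)
```

View pics/f.png

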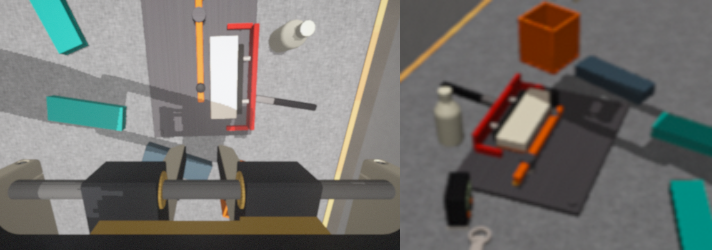

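The final picture shows the stone square against the backstop and the orange brace in front of it, parallel to it, with the bystanders in place. One finer check of the brace angle.

Run:
```python
from h import *
for n in("wrist","top"):
    c=robot.read_camera(n); hsv=cv2.cvtColor(c["frame"],cv2.COLOR_RGB2HSV)
    m=(hsv[...,1]>130)&(hsv[...,2]>90)&(hsv[...,0]>8)&(hsv[...,0]<25); v,u=np.nonzero(m)
    P=inv(ray(c,np.c_[u,v],.034)[:,:2]*1000); P=P[(abs(P[:,0]-3)<14)&(P[:,1]<158)&(P[:,1]>-40)]
    if len(P)<50: print(n,len(P)); continue
    ys=np.arange(-36,156,3); g=[(y,P[abs(P[:,1]-y)<1.5,0].mean()) for y in ys if (abs(P[:,1]-y)<1.5).sum()>5]
    g=np.array(g); k=np.polyfit(*g.T,1); print(n,len(g),g[:,0].min(),g[:,0].max(),"theta",2.199-np.arctan(k[0]),"x at hinge",np.polyval(k,112))
```

```text
wrist 47 -36.0 138.0 theta 2.19263303233828 x at hinge 4.215772091045093
top 38 -33.0 153.0 theta 2.1877056462941398 x at hinge 4.5129670744050525
```

Both cameras put the brace at about 2.19 rad, so it is seated.

```bash
python3 -c "
from plant import robot
print(robot.close_job())"
```

```text
the job is handed in; nothing more can be done
None
```

The job is handed in at about 24 s of the 72 s limit (no verdict came back): the stone measures square against the backstop, with about 8 N peak tool force read while pushing, the brace is seated at about 2.19 rad, the bystanders look unmoved, and the robot is clear of everything.

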